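# Feel round a flange's sealing rim for burrs

### The arm

A 6-joint arm with a two-finger parallel gripper is mounted at the origin on the work surface. World frame = base frame: x ahead of the robot, y to its left, z up, the work surface at z = 0. Lengths are in m, angles in degrees, forces in N, time in s.
With the tool pointing down it reaches from about 0.4 to 0.825 m from the base axis. Payload 7 kg.
Tool frame: the origin (TCP) lies on the centre line of the jaws, within the pads' length; the fingertips stand 14 mm ahead of it and the grasp point (between the pads) lies 5 mm behind it; z points along the fingers, y is the line along which they close (so a half turn about z gives the same grasp; the last joint's range is limited). The gripper opens to 88 mm and grips with 3 to 60 N. Pads are 19 mm wide; open, the fingers measure 130 mm over their backs; the gripper's body (78 mm by 193 mm) begins 47 mm behind the grasp point.
Start: joints at [79.761, 20.546, 0.682, 0, -70.136, -16.507], TCP at [0.304, 0.603, 0.241] pointing down, gripper open.
Joint ranges: [-176.03, 176.03], [-82.01, 121.73], [-58.28, 71.71], [-173.87, 95.51], [-174.79, -0.11], [-173.66, 173.66]. Speed limits (degrees/s): [136.94, 136.94, 172.46, 180, 180, 180].

### API

Orientations are given as [roll, pitch, yaw] about the fixed x, y, z axes, in that order (R = Rz(yaw) Ry(pitch) Rx(roll)).
In Python, from plant import r gives the robot as it stands.
- The arm moves only by the tool send_rows, never from a script. Its argument "steps" is a list of rows, each an object with "dp": the shift along the tool's x, y, z in mm, a list of three; "roll": the turn about the tool's z in rad; "jaw": the opening in per cent of the stroke, from 0 (shut) to 100 (fully open). In form: [{"dp": [tx, ty, tz], "roll": roll, "jaw": jaw}, ...]. A call has 1 to 5 rows; each row is the pose to reach, as a shift and turn from the pose commanded when the call began, along the tool's axes at that moment; what a row does not reach only later rows make up. A row lasts 1/8 s, in which the tool goes at most 62.5 mm and 10.7 degrees, less where a joint would pass 70% of its speed; a pose out of reach is approached as far as the arm can. A call with a gripper value outside its range is refused whole. The fingers move at their own pace and stop on an object; "newtons" is the grip in N (left out, the last holds). Time passes only in rows, so rows that repeat a pose let the fingers close. It gives the time, the measured TCP pose, the force, the opening and the grip force at its end, in the units of the state.
- r.get_state(): the state, without advancing time (a new reading comes with each control period).
- r.capture(name): name is "scene" or "top" or "wrist"; returns a dict with "image" (480x640x3 uint8, blue, green, red), "K" (3x3 intrinsics, pixels), "rvec" (rotation vector, rad) and "tvec" (3), from world to camera coordinates, as OpenCV has them. Camera axes: x right, y down, z forward; pixel columns grow to the right and rows downward; lengths in m; the calibration is good to about 2 mm. A picture is of the moment at which its call begins. There is no depth.
- r.close_job(): hands the job in; it is judged then, once.
The state is a dict: "time_s": time; "joints": joint angles; "qd": joint speeds; "joint_torque": joint torques, N m; "tcp_pos": TCP position; "eef_rot": TCP orientation; "contact_force": force on the tool from outside, world axes, zero at the start; "moment": the same for the moment, N m; "gripper_width": finger opening in m; "gripper_force": force on a finger pad.
Only numpy, scipy, OpenCV 4.12 (cv2) and the standard library are available. Lean on these libraries where they do the work, as an engineer would, in place of code of your own. Each camera call takes 0.05 s, during which the arm holds its last target. There are 200 camera calls.

### The job

Feel the sealing rim of the flange in the foam-lined tray for burrs: set the fingertips lightly on top of the raised rim beside the flange's lug and run them clockwise, seen from above, right round the rim, lightly touching every part of it in turn, until they are back beside the lug; then lift clear. The flange is only touched: do not press hard, pick it up, tip it or shift it on the foam, and leave everything else where it is.

Things in the scene. Friction and masses are not known exactly. Their poses are not given: they have to be found in the camera images.
- flange: Loose olive aluminium ring, 0.9 kg, rim up on the foam. Outside 224 mm, bore 156 mm, land 12 mm thick with 12 holes. Along the bore stands the sealing rim: 12 mm wide, centre line at radius 84 mm, flat top 24 mm above the underside. One lug (42 mm wide, with a hole) sticks out to radius 133 mm. Origin: ring centre, on the underside; x points at the lug, z up. Hard pressing drags it.
- rim_0: The rim's sector beside the lug, 60 degrees wide (30 to either side of the lug's middle, 88 mm long). Origin: on the rim's centre line, in the plane of its top, opposite the lug; x points outward from the ring's centre, z up.
- foam_top (a point): Centre of the top of the grey foam sheet (288 mm square) in the light grey tray (300 mm square, walls 34 mm high); 26 mm above the bench. The foam is soft: beyond about 1 N the flange sinks some 0.7 mm for each newton pressed on it, 14 mm at most, and rises again when let go.
- rim_1: Sector 1 of the sealing rim, counted clockwise from the lug's sector seen from above: 37.5 degrees wide (55 mm long), its middle 48.75 degrees clockwise from the lug. Origin: middle of the sector on the rim's centre line, in the plane of its top; x points outward, z up. Shut fingertips (about 22 by 29 mm for a common gripper) lie within a sector; spread fingers would touch several at once.
- rim_2: Sector 2 of the sealing rim, counted clockwise from the lug's sector seen from above: 37.5 degrees wide (55 mm long), its middle 86.25 degrees clockwise from the lug. Origin: middle of the sector on the rim's centre line, in the plane of its top; x points outward, z up.
- rim_3: Sector 3 of the sealing rim, counted clockwise from the lug's sector seen from above: 37.5 degrees wide (55 mm long), its middle 123.75 degrees clockwise from the lug. Origin: middle of the sector on the rim's centre line, in the plane of its top; x points outward, z up.
- rim_4: Sector 4 of the sealing rim, counted clockwise from the lug's sector seen from above: 37.5 degrees wide (55 mm long), its middle 161.25 degrees clockwise from the lug. Origin: middle of the sector on the rim's centre line, in the plane of its top; x points outward, z up.
- rim_5: Sector 5 of the sealing rim, counted clockwise from the lug's sector seen from above: 37.5 degrees wide (55 mm long), its middle 198.75 degrees clockwise from the lug. Origin: middle of the sector on the rim's centre line, in the plane of its top; x points outward, z up.
- rim_6: Sector 6 of the sealing rim, counted clockwise from the lug's sector seen from above: 37.5 degrees wide (55 mm long), its middle 236.25 degrees clockwise from the lug. Origin: middle of the sector on the rim's centre line, in the plane of its top; x points outward, z up.
- rim_7: Sector 7 of the sealing rim, counted clockwise from the lug's sector seen from above: 37.5 degrees wide (55 mm long), its middle 273.75 degrees clockwise from the lug. Origin: middle of the sector on the rim's centre line, in the plane of its top; x points outward, z up.
- rim_8: Sector 8 of the sealing rim, counted clockwise from the lug's sector seen from above: 37.5 degrees wide (55 mm long), its middle 311.25 degrees clockwise from the lug. Origin: middle of the sector on the rim's centre line, in the plane of its top; x points outward, z up.
- bush: Bystander: flanged brass bush, 48 mm across, 26 mm high, standing on the foam near the middle of the flange's bore. Origin: centre of its underside.
- screw_a: Bystander: dark socket-head screw, 17 mm head, 37 mm long, standing on its head on the foam in one corner of the tray. Origin: centre of its underside.
- screw_b: Bystander: the same kind of screw in the opposite corner of the tray. Origin: centre of its underside.
- deburrer: Bystander: hand deburring tool, blue handle and thin hooked steel blade, 150 mm long, 18 mm high, lying on the bench left of the tray. Origin: under its middle; x along it to the blade.
- tape_roll: Bystander: roll of cream masking tape lying flat, 96 mm across, 25 mm high, left of the tray. Origin: centre of its underside.
- marker: Bystander: marker pen, 137 mm long, 17 mm thick, lying right of the tray. Origin: under its middle; x along it.
- caliper: Bystander: steel caliper, 230 mm long, 12 mm high, lying right of the marker. Origin: under the middle of its beam; x along it.

How it is judged (in metres and radians):
On the way, in this order (a step that is already met when the one before it is completed fails the run):
1. fingertips touch the top of the rim beside the lug (contact force between the fingers and rim_0 above 0.15 N), for 0.2 s.
2. fingertips run on, touching rim sector 1 (contact force between the fingers and rim_1 above 0.15 N), for 0.2 s.
3. fingertips run on, touching rim sector 2 (contact force between the fingers and rim_2 above 0.15 N), for 0.2 s.
4. fingertips run on, touching rim sector 3 (contact force between the fingers and rim_3 above 0.15 N), for 0.2 s.
5. fingertips run on, touching rim sector 4 (contact force between the fingers and rim_4 above 0.15 N), for 0.2 s.
6. fingertips run on, touching rim sector 5 (contact force between the fingers and rim_5 above 0.15 N), for 0.2 s.
7. fingertips run on, touching rim sector 6 (contact force between the fingers and rim_6 above 0.15 N), for 0.2 s.
8. fingertips run on, touching rim sector 7 (contact force between the fingers and rim_7 above 0.15 N), for 0.2 s.
9. fingertips run on, touching rim sector 8 (contact force between the fingers and rim_8 above 0.15 N), for 0.2 s.
10. fingertips are back on the rim beside the lug, wholly off the last sector (contact force between the fingers and rim_0 above 0.15 N and not (contact force between the fingers and rim_8 above 0.15 N)), for 0.2 s.
At the end, for the whole second after the job is handed in: Every rim sector was touched in clockwise order from the lug's back to the lug's (0.2 s each, over 0.15 N, never over 15 N); the flange lies flat (0.04 rad), at rest, within 15 mm of its start, and each bystander within 20 mm of its own (distance of flange from where it was at the start of the episode below 0.015 m and angle between flange's own z axis and vertical below 0.04 rad and linear speed of flange below 0.02 m/s and distance of each of bush, screw_a, screw_b, deburrer, tape_roll, marker, caliper from where it was at the start of the episode below 0.02 m).
It fails at once if the flange is pressed harder than a light touch (15 N) (contact force between any of the arm, the fingers and flange above 15 N).
It fails at once if the flange is lifted (8 mm) or tipped (0.1 rad) (height (world z) of flange above 0.034 m or angle between flange's own z axis and vertical above 0.1 rad).
It fails at once if the flange is shifted on the foam or carried (20 mm) (distance of flange from where it was at the start of the episode above 0.02 m).
It fails at once if a bystander is disturbed (moved 20 mm) (distance of any of bush, screw_a, screw_b, deburrer, tape_roll, marker, caliper from where it was at the start of the episode above 0.02 m).
It also fails if it takes over 61 s, if anything falls off the work surface, if the arm or the gripper's body presses on something with over 40 N, if the wrist force passes 120 N, or if a joint passes its speed limit or range.

## Working session

There is one attempt and no reset: what is moved stays moved. The work goes in short steps, Python scripts to look and compute and a tool call to move; the robot and the scene stay as the last step left them, time stands still between calls to the robot, and variables do not carry over. Pictures are saved under pics/ and viewed, at most 10 in all, crops included, and the job is handed in when it is done.

Besides the shell and the picture viewer there is one more tool, called after "Emit:" as name(argument=value, ...) on one line, values as JSON. send_rows: Moves the arm, as the interface text tells. Its arguments: {"type":"object","properties":{"steps":{"type":"array","items":{"type":"object","properties":{"dp":{"type":"array","items":{"type":"number"}},"roll":{"type":"number"},"jaw":{"type":"number"}}}},"newtons":{"type":"number"}},"required":["steps"]}

```bash
mkdir -p pics; python3 - <<'E'
from plant import r
import cv2
s=r.get_state(); print(s)
for n in("top","scene"):
    c=r.capture(n); cv2.imwrite(f"pics/{n}0.png",c["image"]); print(n,c["K"],c["rvec"],c["tvec"])
    import pickle; pickle.dump(c,open(f"{n}.pkl","wb"))
E
```

```text
{'time_s': 0.0, 'joints': array([ 7.97631189e+01,  2.05902396e+01,  6.34488562e-01, -2.17138164e-02,
       -7.01340892e+01, -1.65063961e+01]), 'qd': array([-4.63114306e-02,  1.11846859e-02,  2.18634478e-02,  1.27999170e-01,
        5.45077225e-02, -7.38804426e-05]), 'joint_torque': array([-1.87743390e-03, -5.82716596e+01,  2.93065274e+01,  6.99745461e+00,
        6.86368949e-03, -1.67727899e-04]), 'tcp_pos': array([0.30355664, 0.60238172, 0.23963656]), 'eef_rot': array([ 1.79908062e+02, -5.95706042e-03, -2.67506672e+01]), 'contact_force': array([-0.10323863,  0.6369334 , -0.14348579]), 'moment': array([-0.01469809, -0.00439132, -0.01687428]), 'gripper_force': 0.0, 'gripper_width': 0.0876584547770631}
top [[462.36196253   0.         315.19022381]
 [  0.         462.36196253 240.06188115]
 [  0.           0.           1.        ]] [ 2.17231007 -2.13069688  0.20159515] [0.01950416 0.54231846 0.892792  ]
scene [[594.10142906   0.         318.7384827 ]
 [  0.         594.10142906 237.84851452]
 [  0.           0.           1.        ]] [ 2.22898002  0.80312392 -0.35175405] [-0.4410349  -0.17424459  1.42995003]
```

View pics/top0.png

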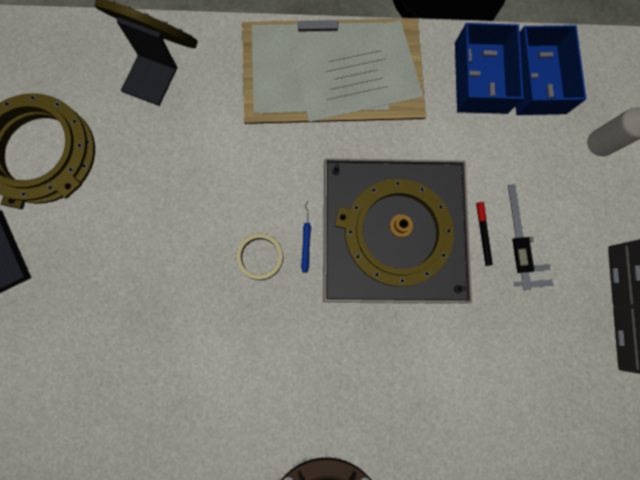

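The top view shows the tray at about (397,230) and the flange centred near (400,232). The lug points left at (343,217), and the bush is at (401,225). Next I'll fit the flange numerically.

```bash
cat > h.py <<'E'
import numpy as np,cv2,pickle
from scipy.optimize import least_squares
def ray(c,uv,z):
    R=cv2.Rodrigues(np.array(c["rvec"],float))[0];t=np.array(c["tvec"],float).ravel()
    d=np.c_[cv2.undistortPoints(np.array(uv,float).reshape(-1,1,2),c["K"],None).reshape(-1,2),np.ones(len(uv))]@R
    o=-R.T@t
    return o+d*((z-o[2])/d[:,2])[:,None]
def proj(c,P): return cv2.projectPoints(np.array(P,float),c["rvec"],c["tvec"],c["K"],None)[0].reshape(-1,2)
E
python3 - <<'E'
from h import *
c=pickle.load(open("top.pkl","rb"));im=c["image"]
h=cv2.cvtColor(im,cv2.COLOR_BGR2HSV)
m=cv2.inRange(h,(15,90,40),(35,255,255));m[:,:325]=0;m[:,468:]=0;m[:160]=0;m[302:]=0
m=cv2.morphologyEx(m,cv2.MORPH_CLOSE,np.ones((3,3)))
cs=sorted(cv2.findContours(m,cv2.RETR_EXTERNAL,cv2.CHAIN_APPROX_NONE)[0],key=cv2.contourArea)[-1].reshape(-1,2)
P=ray(c,cs,.038)[:,:2]
f=least_squares(lambda q:np.hypot(*(P-q[:2]).T)-q[2],[*P.mean(0),.112],loss="soft_l1",f_scale=.001)
print(f.x,c["tvec"])
d=np.hypot(*(P-f.x[:2]).T);L=P[d>.122]-f.x[:2];a=np.degrees(np.arctan2(L[:,1],L[:,0]));print("lug",d.max(),a.min(),a.max(),a.mean(),np.degrees(np.arctan2(*L.mean(0)[::-1])))
cc=f.x[:2];g=im.copy()
for rr,z in((.112,.038),(.078,.05),(.09,.05)):
    t=np.linspace(0,2*np.pi,200);p=proj(c,np.c_[cc[0]+rr*np.cos(t),cc[1]+rr*np.sin(t),0*t+z])
    for u in p: cv2.circle(g,tuple(np.round(u*16).astype(int)),8,(0,0,255),1,shift=4)
a=cv2.resize(np.hstack([im[155:305,320:472],g[155:305,320:472]]),None,fx=2.6,fy=2.6,interpolation=2);cv2.imwrite("pics/fit.png",a)
s=pickle.load(open("scene.pkl","rb"));g=s["image"].copy()
for rr,z in((.112,.038),(.078,.05),(.09,.05)):
    p=proj(s,np.c_[cc[0]+rr*np.cos(t),cc[1]+rr*np.sin(t),0*t+z])
    cv2.polylines(g,[np.round(p*16).astype(int)],True,(0,0,255),1,shift=4)
cv2.imwrite("pics/fits.png",g)
E
```

```text
[ 0.56516659 -0.14176061  0.11146634] [0.01950416 0.54231846 0.892792  ]
lug 0.13259790121987136 67.56294461025863 86.61252041722392 77.0515362755218 77.06462711033
```

View pics/fit.png

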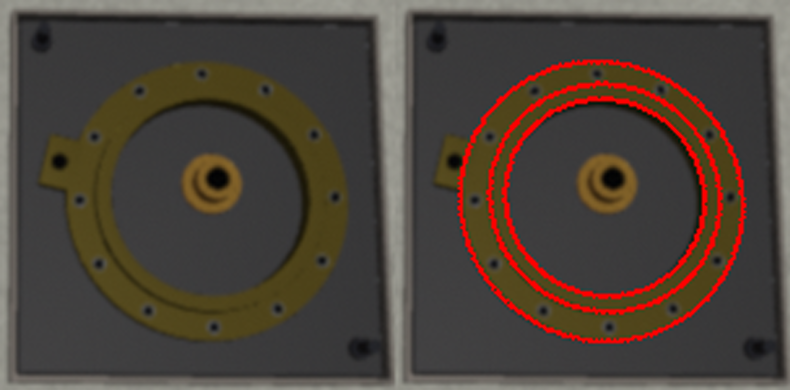

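View pics/fits.png

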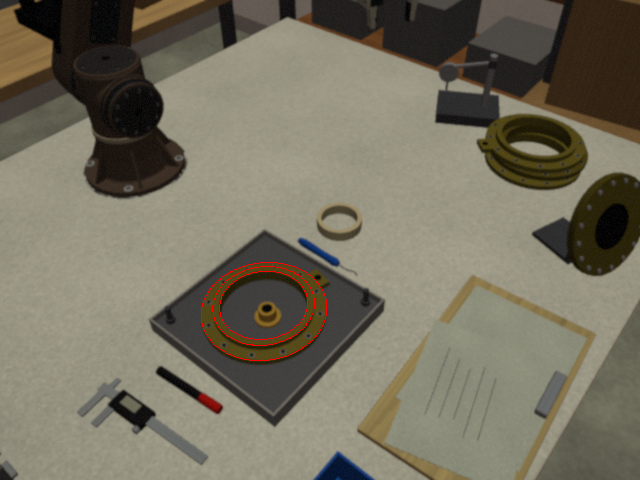

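The fit gives a flange centre of (0.565, -0.142) and a lug bearing of 77°, and both views agree on it. Start point is TCP (0.584, -0.060), with contact expected at TCP z of about 0.064. I'm moving there with the jaws shutting.

Emit:
send_rows(steps=[{"dp": [36,31,0],"roll": 0,"jaw": 0},{"dp": [73,62,0],"roll": 0,"jaw": 0},{"dp": [110,93,0],"roll": 0,"jaw": 0},{"dp": [146,124,0],"roll": 0,"jaw": 0},{"dp": [183,155,0],"roll": 0,"jaw": 0}], newtons=10)

```text
time_s: 0.72
tcp_pos: [0.3977, 0.3804, 0.2403]
eef_rot: [180.0, 0.0, -26.7]
contact_force: [1.0, -0.6, -0.0]
gripper_width: 0.043
gripper_force: 0.0
```

Emit:
send_rows(steps=[{"dp": [36,31,0],"roll": 0,"jaw": 0},{"dp": [73,62,0],"roll": 0,"jaw": 0},{"dp": [110,93,0],"roll": 0,"jaw": 0},{"dp": [146,124,0],"roll": 0,"jaw": 0},{"dp": [183,155,0],"roll": 0,"jaw": 0}])

```text
time_s: 1.35
tcp_pos: [0.4913, 0.1597, 0.2405]
eef_rot: [180.0, 0.0, -26.7]
contact_force: [1.1, 0.2, 0.2]
gripper_width: 0.0008
gripper_force: 0.0
```

Emit:
send_rows(steps=[{"dp": [45,39,0],"roll": -0.11,"jaw": 0},{"dp": [90,78,10],"roll": -0.22,"jaw": 0},{"dp": [136,117,30],"roll": -0.33,"jaw": 0},{"dp": [182,156,60],"roll": -0.467,"jaw": 0},{"dp": [182,156,90],"roll": -0.467,"jaw": 0}])

```text
time_s: 1.98
tcp_pos: [0.5842, -0.0632, 0.1493]
eef_rot: [180.0, 0.0, -0.1]
contact_force: [0.1, 0.9, -0.3]
gripper_width: 0.0006
gripper_force: 0.0
```

Emit:
send_rows(steps=[{"dp": [0,-3,25],"roll": 0,"jaw": 0},{"dp": [0,-3,50],"roll": 0,"jaw": 0},{"dp": [0,-3,70],"roll": 0,"jaw": 0},{"dp": [0,-3,75],"roll": 0,"jaw": 0},{"dp": [0,-3,75],"roll": 0,"jaw": 0}])

```text
time_s: 2.6
tcp_pos: [0.5834, -0.057, 0.0756]
eef_rot: [180.0, 0.0, 0.0]
contact_force: [0.4, 0.3, 0.1]
gripper_width: 0.0008
gripper_force: 0.0
```

```bash
python3 - <<'E'
from h import *
from plant import r
o=[]
for n in("wrist","top"):
    c=r.capture(n);g=c["image"].copy();cc=np.array([.565,-.142]);t=np.linspace(0,2*np.pi,300)
    for rr,z in((.112,.038),(.078,.05),(.09,.05)):
        P=np.c_[cc[0]+rr*np.cos(t),cc[1]+rr*np.sin(t),0*t+z]
        p=proj(c,P);R=cv2.Rodrigues(np.array(c["rvec"],float))[0];dz=(P@R.T+np.ravel(c["tvec"]))[:,2]
        for u in p[dz>.03]:
            if abs(u).max()<2000: cv2.circle(g,tuple(np.round(u).astype(int).tolist()),1,(0,0,255),-1)
    o.append(g)
cv2.imwrite("pics/w1.png",o[0])
s=r.get_state();print(s["tcp_pos"],s["contact_force"],s["joints"])
E
```

```text
[ 0.58400412 -0.05689196  0.07641385] [-0.11149637 -0.60923422  0.59934953] [ 1.35215586e+01  2.12251087e+01 -2.22829726e+01  1.34164987e-02
 -4.64217020e+01  7.64946686e+01]
```

View pics/w1.png

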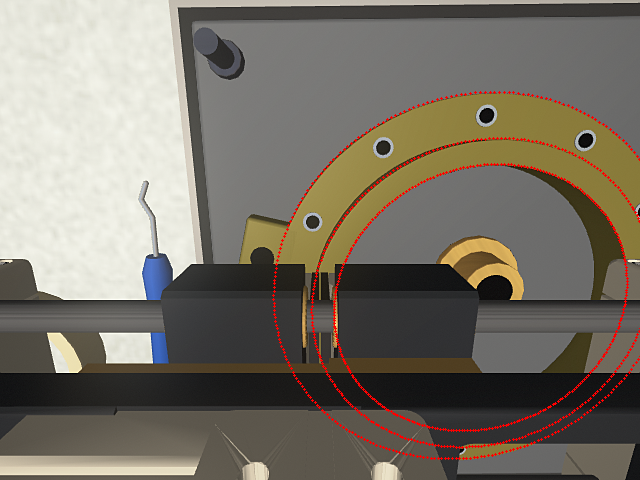

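The wrist view agrees with the projected model: the circles lie on the rim edges and the shut fingers are over the rim at about (320,300). I'll descend gently.

Emit:
send_rows(steps=[{"dp": [0,3,5],"roll": 0,"jaw": 0},{"dp": [0,3,9],"roll": 0,"jaw": 0},{"dp": [0,3,11],"roll": 0,"jaw": 0},{"dp": [0,3,12],"roll": 0,"jaw": 0},{"dp": [0,3,12],"roll": 0,"jaw": 0}])

```text
time_s: 3.32
tcp_pos: [0.5833, -0.0601, 0.0636]
eef_rot: [180.0, 0.0, 0.0]
contact_force: [-0.1, 0.5, 2.8]
gripper_width: 0.0009
gripper_force: 1.1
```

```bash
python3 - <<'E'
from plant import r
s=r.get_state();print(s["tcp_pos"],s["contact_force"],s["moment"])
E
```

```text
[ 0.58332607 -0.06006941  0.06362783] [-0.14490195  0.52080033  2.77837049] [-0.20664257  0.49892381 -0.02051838]
```

Contact at 2.8 N. I'll tabulate the clockwise path as 18 calls of 20° each.

```bash
python3 - <<'E'
import numpy as np
a=np.radians(77-4*np.arange(91));X=np.round(84*np.cos(a)*2)/2;Y=-np.round(84*np.sin(a)*2)/2
for k in range(0,90,5): print(k//5+1,"end",565+X[k+5],-142-Y[k+5],[[float(X[k+i]-X[k]),float(Y[k+i]-Y[k])] for i in range(1,6)])
E
```

```text
1 end 610.5 -71.5 [[5.5, 1.5], [11.0, 3.5], [16.5, 6.0], [21.5, 8.5], [26.5, 11.5]]
2 end 632.0 -91.5 [[5.0, 3.5], [9.5, 7.0], [14.0, 11.0], [18.0, 15.5], [21.5, 20.0]]
3 end 645.5 -117.5 [[3.5, 5.0], [6.5, 10.0], [9.0, 15.0], [11.5, 20.5], [13.5, 26.0]]
4 end 649.0 -146.5 [[1.5, 5.5], [2.5, 11.5], [3.0, 17.0], [3.5, 23.0], [3.5, 29.0]]
5 end 642.5 -175.0 [[-0.5, 5.5], [-1.5, 11.5], [-3.0, 17.0], [-4.5, 23.0], [-6.5, 28.5]]
6 end 626.5 -199.5 [[-2.5, 5.0], [-5.5, 10.5], [-8.5, 15.0], [-12.0, 20.0], [-16.0, 24.5]]
7 end 603.0 -217.0 [[-4.0, 4.0], [-8.5, 8.0], [-13.5, 11.5], [-18.0, 14.5], [-23.5, 17.5]]
8 end 575.0 -225.5 [[-5.0, 2.5], [-10.5, 4.5], [-16.5, 6.0], [-22.0, 7.5], [-28.0, 8.5]]
9 end 546.0 -224.0 [[-5.5, 0.5], [-11.5, 0.5], [-17.5, 0.0], [-23.0, -0.5], [-29.0, -1.5]]
10 end 519.5 -212.5 [[-5.5, -1.5], [-11.0, -3.5], [-16.5, -6.0], [-21.5, -8.5], [-26.5, -11.5]]
11 end 498.0 -192.5 [[-5.0, -3.5], [-9.5, -7.0], [-14.0, -11.0], [-18.0, -15.5], [-21.5, -20.0]]
12 end 484.5 -166.5 [[-3.5, -5.0], [-6.5, -10.0], [-9.0, -15.0], [-11.5, -20.5], [-13.5, -26.0]]
13 end 481.0 -137.5 [[-1.5, -5.5], [-2.5, -11.5], [-3.0, -17.0], [-3.5, -23.0], [-3.5, -29.0]]
14 end 487.5 -109.0 [[0.5, -5.5], [1.5, -11.5], [3.0, -17.0], [4.5, -23.0], [6.5, -28.5]]
15 end 503.5 -84.5 [[2.5, -5.0], [5.5, -10.5], [8.5, -15.0], [12.0, -20.0], [16.0, -24.5]]
16 end 527.0 -67.0 [[4.0, -4.0], [8.5, -8.0], [13.5, -11.5], [18.0, -14.5], [23.5, -17.5]]
17 end 555.0 -58.5 [[5.0, -2.5], [10.5, -4.5], [16.5, -6.0], [22.0, -7.5], [28.0, -8.5]]
18 end 584.0 -60.0 [[5.5, -0.5], [11.5, -0.5], [17.5, 0.0], [23.0, 0.5], [29.0, 1.5]]
```

Emit:
send_rows(steps=[{"dp": [5.5,1.5,0.5],"roll": 0,"jaw": 0},{"dp": [11,3.5,0.5],"roll": 0,"jaw": 0},{"dp": [16.5,6,0.5],"roll": 0,"jaw": 0},{"dp": [21.5,8.5,0.5],"roll": 0,"jaw": 0},{"dp": [26.5,11.5,0.5],"roll": 0,"jaw": 0}])

```text
time_s: 3.95
tcp_pos: [0.6104, -0.0717, 0.063]
eef_rot: [-180.0, -0.0, 0.0]
contact_force: [-2.4, 1.5, 3.5]
gripper_width: 0.0003
gripper_force: 1.5
```

Emit:
send_rows(steps=[{"dp": [5,3.5,0],"roll": 0,"jaw": 0},{"dp": [9.5,7,0],"roll": 0,"jaw": 0},{"dp": [14,11,0],"roll": 0,"jaw": 0},{"dp": [18,15.5,0],"roll": 0,"jaw": 0},{"dp": [21.5,20,0],"roll": 0,"jaw": 0}])

```text
time_s: 4.58
tcp_pos: [0.6318, -0.0918, 0.0631]
eef_rot: [-180.0, -0.0, 0.0]
contact_force: [-2.1, 1.6, 3.5]
gripper_width: 0.0007
gripper_force: 1.5
```

Emit:
send_rows(steps=[{"dp": [3.5,5,0],"roll": 0,"jaw": 0},{"dp": [6.5,10,0],"roll": 0,"jaw": 0},{"dp": [9,15,0],"roll": 0,"jaw": 0},{"dp": [11.5,20.5,0],"roll": 0,"jaw": 0},{"dp": [13.5,26,0],"roll": 0,"jaw": 0}])

```text
time_s: 5.2
tcp_pos: [0.6452, -0.1178, 0.0631]
eef_rot: [-180.0, -0.0, 0.0]
contact_force: [-0.7, 3.2, 3.6]
gripper_width: 0.0002
gripper_force: 1.5
```

```bash
cat > chk.py <<'E'
from h import *
from plant import r
import sys
c=r.capture("wrist");g=c["image"].copy();cc=np.array([.565,-.142]);t=np.linspace(0,2*np.pi,300)
for rr,z in((.112,.038),(.078,.05)):
    for u in proj(c,np.c_[cc[0]+rr*np.cos(t),cc[1]+rr*np.sin(t),0*t+z]):
        if abs(u).max()<2000: cv2.circle(g,tuple(np.round(u).astype(int).tolist()),1,(0,0,255),-1)
cv2.imwrite(sys.argv[1],g);print(r.get_state()["contact_force"])
E
python3 chk.py pics/w2.png
```

```text
[ 0.00631751 -0.0962719   3.85248269]
```

View pics/w2.png

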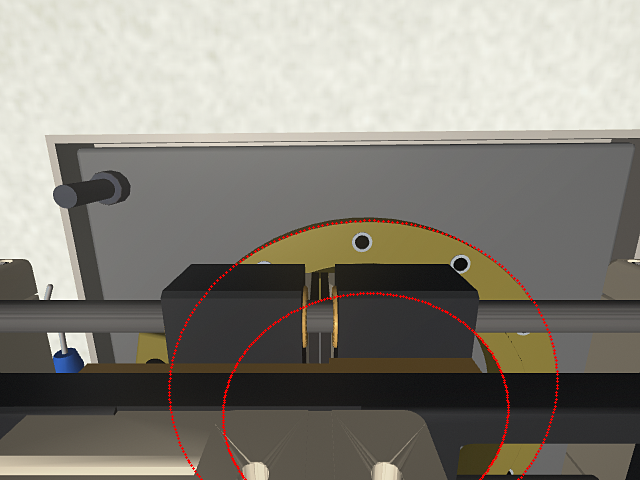

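The second wrist view shows the outer edge and bore still on the circles near (367,218) and (370,293), so the flange hasn't moved. Continuing.

Emit:
send_rows(steps=[{"dp": [1.5,5.5,0],"roll": 0,"jaw": 0},{"dp": [2.5,11.5,0],"roll": 0,"jaw": 0},{"dp": [3,17,0],"roll": 0,"jaw": 0},{"dp": [3.5,23,0],"roll": 0,"jaw": 0},{"dp": [3.5,29,0],"roll": 0,"jaw": 0}])

```text
time_s: 5.88
tcp_pos: [0.6486, -0.1469, 0.0631]
eef_rot: [180.0, -0.0, 0.0]
contact_force: [0.2, 2.6, 3.2]
gripper_width: 0.0006
gripper_force: 1.5
```

Emit:
send_rows(steps=[{"dp": [-0.5,5.5,0],"roll": 0,"jaw": 0},{"dp": [-1.5,11.5,0],"roll": 0,"jaw": 0},{"dp": [-3,17,0],"roll": 0,"jaw": 0},{"dp": [-4.5,23,0],"roll": 0,"jaw": 0},{"dp": [-6.5,28.5,0],"roll": 0,"jaw": 0}])

```text
time_s: 6.5
tcp_pos: [0.6419, -0.1754, 0.0631]
eef_rot: [180.0, -0.0, 0.0]
contact_force: [0.7, 1.9, 3.1]
gripper_width: 0.0005
gripper_force: 1.5
```

Emit:
send_rows(steps=[{"dp": [-2.5,5,0],"roll": 0,"jaw": 0},{"dp": [-5.5,10.5,0],"roll": 0,"jaw": 0},{"dp": [-8.5,15,0],"roll": 0,"jaw": 0},{"dp": [-12,20,0],"roll": 0,"jaw": 0},{"dp": [-16,24.5,0],"roll": 0,"jaw": 0}])

```text
time_s: 7.12
tcp_pos: [0.6258, -0.1998, 0.0631]
eef_rot: [180.0, -0.0, 0.0]
contact_force: [1.1, 1.1, 3.1]
gripper_width: 0.0007
gripper_force: 1.5
```

Emit:
send_rows(steps=[{"dp": [-4,4,0],"roll": 0,"jaw": 0},{"dp": [-8.5,8,0],"roll": 0,"jaw": 0},{"dp": [-13.5,11.5,0],"roll": 0,"jaw": 0},{"dp": [-18,14.5,0],"roll": 0,"jaw": 0},{"dp": [-23.5,17.5,0],"roll": 0,"jaw": 0}])

```text
time_s: 7.75
tcp_pos: [0.6023, -0.2172, 0.0631]
eef_rot: [180.0, -0.0, 0.0]
contact_force: [1.1, 1.1, 3.1]
gripper_width: 0.0006
gripper_force: 1.5
```

Emit:
send_rows(steps=[{"dp": [-5,2.5,0],"roll": 0,"jaw": 0},{"dp": [-10.5,4.5,0],"roll": 0,"jaw": 0},{"dp": [-16.5,6,0],"roll": 0,"jaw": 0},{"dp": [-22,7.5,0],"roll": 0,"jaw": 0},{"dp": [-28,8.5,0],"roll": 0,"jaw": 0}])

```text
time_s: 8.38
tcp_pos: [0.5741, -0.2256, 0.0631]
eef_rot: [180.0, -0.0, 0.0]
contact_force: [2.4, 1.3, 2.9]
gripper_width: 0.0007
gripper_force: 1.5
```

Emit:
send_rows(steps=[{"dp": [-5.5,0.5,0],"roll": 0,"jaw": 0},{"dp": [-11.5,0.5,0],"roll": 0,"jaw": 0},{"dp": [-17.5,0,0],"roll": 0,"jaw": 0},{"dp": [-23,-0.5,0],"roll": 0,"jaw": 0},{"dp": [-29,-1.5,0],"roll": 0,"jaw": 0}])

```text
time_s: 9.0
tcp_pos: [0.5451, -0.224, 0.0631]
eef_rot: [180.0, -0.0, 0.0]
contact_force: [2.8, -0.3, 2.3]
gripper_width: 0.0005
gripper_force: 1.5
```

```bash
python3 chk.py pics/w3.png
```

```text
[ 0.55254728 -0.82326145  2.59525962]
```

View pics/w3.png

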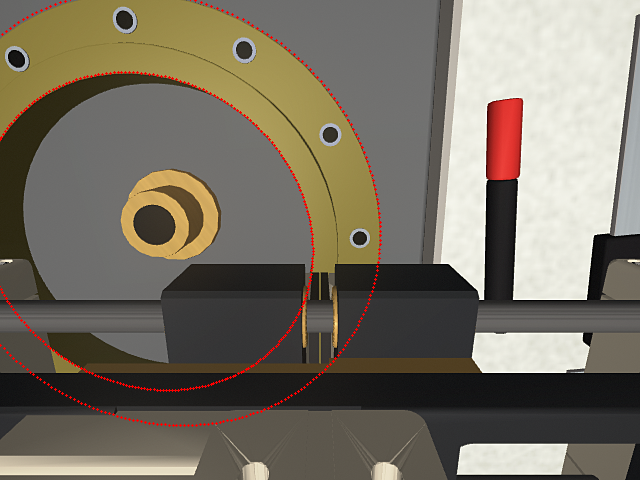

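The flange still sits on its circles: bore edge at (313,250), outer edge at (380,230). The force has eased to about 2.4 N, so I'm going 0.5 mm deeper.

Emit:
send_rows(steps=[{"dp": [-5.5,-1.5,0.5],"roll": 0,"jaw": 0},{"dp": [-11,-3.5,0.5],"roll": 0,"jaw": 0},{"dp": [-16.5,-6,0.5],"roll": 0,"jaw": 0},{"dp": [-21.5,-8.5,0.5],"roll": 0,"jaw": 0},{"dp": [-26.5,-11.5,0.5],"roll": 0,"jaw": 0}])

```text
time_s: 9.68
tcp_pos: [0.5186, -0.2124, 0.0626]
eef_rot: [180.0, -0.0, 0.0]
contact_force: [2.4, -1.6, 2.9]
gripper_width: 0.0004
gripper_force: 1.8
```

Emit:
send_rows(steps=[{"dp": [-5,-3.5,0],"roll": 0,"jaw": 0},{"dp": [-9.5,-7,0],"roll": 0,"jaw": 0},{"dp": [-14,-11,0],"roll": 0,"jaw": 0},{"dp": [-18,-15.5,0],"roll": 0,"jaw": 0},{"dp": [-21.5,-20,0],"roll": 0,"jaw": 0}])

```text
time_s: 10.3
tcp_pos: [0.497, -0.1922, 0.0625]
eef_rot: [180.0, 0.0, 0.0]
contact_force: [1.5, -2.0, 3.7]
gripper_width: 0.0003
gripper_force: 1.9
```

Emit:
send_rows(steps=[{"dp": [-3.5,-5,0],"roll": 0,"jaw": 0},{"dp": [-6.5,-10,0],"roll": 0,"jaw": 0},{"dp": [-9,-15,0],"roll": 0,"jaw": 0},{"dp": [-11.5,-20.5,0],"roll": 0,"jaw": 0},{"dp": [-13.5,-26,0],"roll": 0,"jaw": 0}])

```text
time_s: 10.92
tcp_pos: [0.4836, -0.1662, 0.0625]
eef_rot: [180.0, 0.0, 0.0]
contact_force: [0.6, -3.1, 3.0]
gripper_width: 0.0004
gripper_force: 1.9
```

Emit:
send_rows(steps=[{"dp": [-1.5,-5.5,0],"roll": 0,"jaw": 0},{"dp": [-2.5,-11.5,0],"roll": 0,"jaw": 0},{"dp": [-3,-17,0],"roll": 0,"jaw": 0},{"dp": [-3.5,-23,0],"roll": 0,"jaw": 0},{"dp": [-3.5,-29,0],"roll": 0,"jaw": 0}])

```text
time_s: 11.55
tcp_pos: [0.4802, -0.1371, 0.0625]
eef_rot: [-180.0, 0.0, 0.0]
contact_force: [-0.3, -2.5, 3.4]
gripper_width: 0.0007
gripper_force: 1.9
```

Emit:
send_rows(steps=[{"dp": [0.5,-5.5,0],"roll": 0,"jaw": 0},{"dp": [1.5,-11.5,0],"roll": 0,"jaw": 0},{"dp": [3,-17,0],"roll": 0,"jaw": 0},{"dp": [4.5,-23,0],"roll": 0,"jaw": 0},{"dp": [6.5,-28.5,0],"roll": 0,"jaw": 0}])

```text
time_s: 12.18
tcp_pos: [0.4869, -0.1086, 0.0625]
eef_rot: [-180.0, 0.0, 0.0]
contact_force: [-1.3, -2.3, 4.3]
gripper_width: 0.0003
gripper_force: 1.9
```

Emit:
send_rows(steps=[{"dp": [2.5,-5,0],"roll": 0,"jaw": 0},{"dp": [5.5,-10.5,0],"roll": 0,"jaw": 0},{"dp": [8.5,-15,0],"roll": 0,"jaw": 0},{"dp": [12,-20,0],"roll": 0,"jaw": 0},{"dp": [16,-24.5,0],"roll": 0,"jaw": 0}])

```text
time_s: 12.8
tcp_pos: [0.5031, -0.0842, 0.0625]
eef_rot: [-180.0, 0.0, 0.0]
contact_force: [-1.6, -1.9, 3.4]
gripper_width: 0.0004
gripper_force: 1.9
```

Emit:
send_rows(steps=[{"dp": [4,-4,0],"roll": 0,"jaw": 0},{"dp": [8.5,-8,0],"roll": 0,"jaw": 0},{"dp": [13.5,-11.5,0],"roll": 0,"jaw": 0},{"dp": [18,-14.5,0],"roll": 0,"jaw": 0},{"dp": [23.5,-17.5,0],"roll": 0,"jaw": 0}])

```text
time_s: 13.42
tcp_pos: [0.5267, -0.0668, 0.0625]
eef_rot: [-180.0, 0.0, 0.0]
contact_force: [-2.4, -1.0, 4.1]
gripper_width: 0.0004
gripper_force: 1.9
```

Emit:
send_rows(steps=[{"dp": [5,-2.5,0],"roll": 0,"jaw": 0},{"dp": [10.5,-4.5,0],"roll": 0,"jaw": 0},{"dp": [16.5,-6,0],"roll": 0,"jaw": 0},{"dp": [22,-7.5,0],"roll": 0,"jaw": 0},{"dp": [28,-8.5,0],"roll": 0,"jaw": 0}])

```text
time_s: 14.05
tcp_pos: [0.5548, -0.0584, 0.0625]
eef_rot: [-180.0, 0.0, 0.0]
contact_force: [-2.6, -0.6, 3.5]
gripper_width: 0.0005
gripper_force: 1.9
```

Emit:
send_rows(steps=[{"dp": [5.5,-0.5,0],"roll": 0,"jaw": 0},{"dp": [11.5,-0.5,0],"roll": 0,"jaw": 0},{"dp": [17.5,0,0],"roll": 0,"jaw": 0},{"dp": [23,0.5,0],"roll": 0,"jaw": 0},{"dp": [29,1.5,0],"roll": 0,"jaw": 0}])

```text
time_s: 14.68
tcp_pos: [0.5838, -0.06, 0.0626]
eef_rot: [-180.0, -0.0, 0.0]
contact_force: [-3.2, 1.0, 4.2]
gripper_width: 0.0006
gripper_force: 1.9
```

Emit:
send_rows(steps=[{"dp": [0,0,0],"roll": 0,"jaw": 0},{"dp": [0,0,0],"roll": 0,"jaw": 0},{"dp": [0,0,0],"roll": 0,"jaw": 0},{"dp": [0,0,0],"roll": 0,"jaw": 0}])

```text
time_s: 15.18
tcp_pos: [0.5841, -0.0599, 0.0629]
eef_rot: [-180.0, -0.1, 0.0]
contact_force: [1.8, -0.8, 3.5]
gripper_width: 0.0005
gripper_force: 1.6
```

Now lift clear, settle and check.

Emit:
send_rows(steps=[{"dp": [0,0,-3],"roll": 0,"jaw": 0},{"dp": [0,0,-10],"roll": 0,"jaw": 0},{"dp": [0,0,-30],"roll": 0,"jaw": 0},{"dp": [0,0,-60],"roll": 0,"jaw": 0},{"dp": [0,0,-90],"roll": 0,"jaw": 0}])

```text
time_s: 15.8
tcp_pos: [0.5827, -0.06, 0.1534]
eef_rot: [180.0, 0.1, 0.0]
contact_force: [0.2, -1.1, 0.3]
gripper_width: 0.0007
gripper_force: 0.0
```

Emit:
send_rows(steps=[{"dp": [0,0,-20],"roll": 0,"jaw": 0},{"dp": [0,0,-20],"roll": 0,"jaw": 0},{"dp": [0,0,-20],"roll": 0,"jaw": 0},{"dp": [0,0,-20],"roll": 0,"jaw": 0}])

```text
time_s: 16.3
tcp_pos: [0.5827, -0.06, 0.1715]
eef_rot: [180.0, 0.1, 0.0]
contact_force: [-0.1, -0.3, -0.3]
gripper_width: 0.0006
gripper_force: 0.0
```

```bash
python3 chk.py pics/w4.png
```

```text
[-0.00209567 -0.19684617  0.4449414 ]
```

View pics/w4.png

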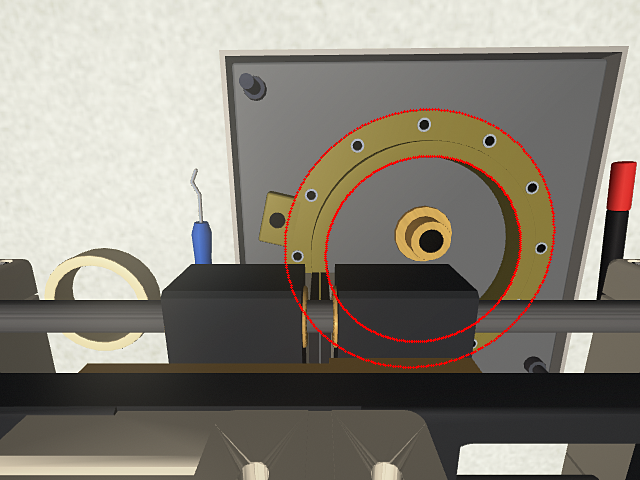

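The tool is clear and the flange is flat on its circles (centre about (425,240)). The bush and screws are in place.

```bash
python3 -c "
from plant import r
print(r.close_job())"
```

```text
the job is handed in; nothing more can be done
None
```

I ran the fingertips clockwise right round the rim from the lug and back at about 2–4 N, lifted clear with the flange still in place, and handed the job in at about 16 s; the hand-in call returned no verdict.

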